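# Nip up the rubber mould in the bench casting press

## Robot

A 6-joint arm with a two-finger parallel gripper is mounted at the origin on the work surface. World frame = base frame: x ahead of the robot, y to its left, z up, the work surface at z = 0. Lengths are in m, angles in rad, forces in N, time in s.
With the tool pointing down it reaches from about 0.25 to 0.775 m from the base axis. Payload 4 kg.
Tool frame: the origin (TCP) lies on the centre line of the jaws, within the pads' length; the fingertips stand 17 mm ahead of it and the grasp point (between the pads) lies 2 mm behind it; z points along the fingers, y is the line along which they close (so a half turn about z gives the same grasp; the last joint's range is limited). The gripper opens to 85 mm and grips with 20 to 120 N. Pads are 22 mm wide; open, the fingers measure 114 mm over their backs; the gripper's body (76 mm by 85 mm) begins 54 mm behind the grasp point. The pads swing forward as they close: fully open they stand 13 mm farther back than shut.
Start: joints at [1.148, 0.087, 1.371, -0, 1.684, -0.103], TCP at [0.173, 0.522, 0.248] pointing down, gripper open.
Joint ranges: [-3.1, 3.1], [-0.76, 2.03], [0.27, 2.55], [-1.08, 4.22], [0.17, 2.65], [-2.57, 2.57]. Speed limits (rad/s): [2.79, 2.79, 3.14, 3.14, 3.14, 3.14].

## Interface

Orientations are given as a unit quaternion [w, x, y, z].
In Python, from rig import * gives the robot as it stands.
- The arm moves only by the tool servo_tool, never from a script. Its argument "moves" is text: rows parted by semicolons, each of 7 numbers parted by spaces: the turn, a rotation vector about the tool's x, y, z in degrees, then the shift along the tool's x, y, z in cm, then the opening, from -1 (shut) to 1 (fully open), so that 0 is half open. A call has 1 to 5 rows; each row is the pose to reach, as a shift and turn from the pose commanded when the call began, along the tool's axes at that moment; what a row does not reach only later rows make up. A row lasts 1/8 s, in which the tool goes at most 62.5 mm and 10.7 degrees, less where a joint would pass 70% of its speed; a pose out of reach is approached as far as the arm can. A call with a gripper value outside its range is refused whole. The fingers move at their own pace and stop on an object; "force" is the grip in N (left out, the last holds). Time passes only in rows, so rows that repeat a pose let the fingers close. It gives the time, the measured TCP pose, the force, the opening and the grip force at its end, in the units of the state.
- state(): the state, without advancing time (a new reading comes with each control period).
- read_camera(name): name is "side" or "top"; returns the picture (480x640x3 uint8, red, green, blue); there is no depth.
- get_calibration(name): a dict with "K" (3x3 intrinsics, pixels), "xyz" and "attitude" of the camera in the world. Camera axes: x right, y up, looking along -z (the intrinsics and any distortion apply to the point x, -y, -z); pixel columns grow to the right and rows downward; lengths in m; the calibration is good to about 2 mm. A picture is of the moment at which its call begins. get_calibration takes no time and is no camera call.
- close_job(): hands the job in; it is judged then, once.
Trained networks look in the newest picture that a camera, given by its name, has taken for a name from the list of things; names that differ only in an ending like _2 or _b are one class to them, and where a whole thing is asked for, a point or a joint stands for the part that bears it (a point fixed in the world has none). Each returns a list of dicts, best first, with "p" (0 to 1); they miss things now and then, are a little off and sometimes report something else, mostly with a low value. They report only what shows in the picture. A call takes as long as a camera call.
- recognise(target, camera): "location" ([column, row] in pixels, amid what is visible of it).
- outline_of(target, camera): "pixels" (480x640 bool, what is visible of it) and "location" ([column, row] in pixels, amid what is visible of it).
- landmark_of(target, camera): "location" ([column, row] in pixels: a listed point, or the origin of a listed thing).
The state is a dict: "time": time; "joints": joint angles; "qvel": joint speeds; "tau": joint torques, N m; "tool_pos": TCP position; "orientation": TCP orientation; "ft_force": force on the tool from outside, world axes, zero at the start; "ft_torque": the same for the moment, N m; "width": finger opening in m; "gripper_force": force on a finger pad.
Only numpy, scipy, OpenCV 4.12 (cv2) and the standard library are available. Lean on these libraries where they do the work, as an engineer would, in place of code of your own. Each camera call takes 0.05 s, during which the arm holds its last target. There are 200 camera calls.

## Task

A two-part rubber mould is waiting in the green casting press with a little daylight above it. Wind the press's handwheel down (clockwise seen from above) until you feel the pressure plate meet the mould, then give the wheel half a turn more to nip the mould shut: much less and it leaks, three quarters of a turn crushes it. Let go of the wheel and leave the other things on the bench as they lie.

Things in the scene. Friction and masses are not known exactly. Their poses are not given: they have to be found in the camera images.
- press: Fixed bench casting press, cast parts dark green: base 170 (x) by 250 (y) mm, 34 high; bright bed plate; two 25 mm columns along y; crosshead 56 by 252 mm, top at 211 mm (nuts and central boss to 222 mm). The screw through the crosshead carries the handwheel above and the steel pressure plate below. Origin: centre of the underside, z up.
- handwheel: Black handwheel lying level over the crosshead. Rim: 16 mm round bar on a circle of 72 mm radius (160 mm overall). Hub 40 mm diameter, 18 mm below to 16 mm above the rim's middle. Four 11 mm spokes along its own +x, +y, -x, -y. No crank knob: it is turned by the rim. Origin on the axis at the rim's middle height (about 264 mm over the table), z up, x through the cream paint mark.
- paint_mark (a point): Cream dab of paint on top of the rim, at its +x spoke. Clockwise from above winds wheel and plate down 5 mm a turn. Free, the wheel takes about 0.15 N m (2 N at the rim) and stays where left; from where the plate meets the mould, about 0.8 N m (11 N at the rim), and let go it springs back some 7 degrees. It is met 0.15 to 0.7 turn after the start; moulds differ, so it must be felt.
- mould_board (a point): Point on the robot-side edge of the aluminium board (98 by 148 by 6 mm) that covers the light blue-grey rubber mould on the press's bed, under the pressure plate. It stays put until the plate meets the mould, then goes down with the plate and stays down.
- rect_base: Bystander: black rectangular figure base 120 by 92 by 6 mm, on the green cutting mat to the left (mat 220 by 300 mm, 3 mm thick). Origin under its centre.
- round_base: Bystander: black round figure base, 64 mm diameter, 6 mm high, on the table in front of the press. Origin under its centre.
- grey_part: Bystander: grey plastic figure part like a small backpack, about 45 by 45 by 30 mm, in front of the press. Origin under its centre.
- fork_part: Bystander: brown staff with a grey two-pronged fork, 170 mm long and 8 mm thick, on the cutting mat. Origin at the underside of its middle, x along it.
- glue: Bystander: white glue bottle with a red cap, 44 mm diameter, 95 mm high, to the right. Origin under its centre.
- pot_blue: Bystander: paint pot with a blue cap, 34 mm diameter, 38 mm high, to the right. Origin under its centre.
- pot_green: Bystander: paint pot with a green cap, 34 mm diameter, 38 mm high, to the right. Origin under its centre.
- knife: Bystander: hobby knife, 152 mm long, 10 mm thick, lying to the right. Origin at the underside of its middle, x along it.

How it is judged:
At the end, for the whole second after the job is handed in: The pressure plate has met the mould and the wheel has gone about half a turn further, 0.35 to 0.72 turn (the mould's board pressed down 1.75 to 3.6 mm), and the wheel is let go and at rest (distance of mould_board from where it was at the start of the episode between 0.00175 and 0.0036 m and angular speed of handwheel below 0.05 rad/s); the robot touches nothing.
It fails at once if the mould is crushed (wheel three quarters of a turn past meeting it, 3.75 mm) (distance of mould_board from where it was at the start of the episode above 0.00375 m).
It fails at once if a bystander on the bench is pushed more than 15 mm from its place (distance of any of rect_base, round_base, grey_part, fork_part, glue, pot_blue, pot_green, knife from where it was at the start of the episode above 0.015 m).
It also fails if it takes over 72 s, if anything falls off the work surface, if the arm or the gripper's body presses on something with over 40 N, if the wrist force passes 120 N, or if a joint passes its speed limit or range.

## Working session

There is one attempt and no reset: what is moved stays moved. The work goes in short steps, Python scripts to look and compute and a tool call to move; the robot and the scene stay as the last step left them, time stands still between calls to the robot, and variables do not carry over. Pictures are saved under pics/ and viewed, at most 10 in all, crops included, and the job is handed in when it is done.

Besides the shell and the picture viewer there is one more tool, called after ">>>" as name(argument=value, ...) on one line, values as JSON. servo_tool: Moves the arm, as the interface text tells. Its arguments: {"type":"object","properties":{"moves":{"type":"string"},"force":{"type":"number"}},"required":["moves"]}

```bash
mkdir -p pics; ls; python3 - <<'E'
from rig import *
import cv2,numpy as np
for c in("side","top"):
    im=read_camera(c); cv2.imwrite(f"pics/{c}0.png",im[:,:,::-1]); print(c,get_calibration(c))
    for t in("handwheel","paint_mark","press","mould_board"):
        print(t,[(np.round(d["location"],1),round(d["p"],2)) for d in landmark_of(t,c)[:2]])
s=state();print(s)
E
```

```text
pics
side {'K': array([[443.46118057,   0.        , 322.63958543],
       [  0.        , 443.46118057, 240.03359271],
       [  0.        ,   0.        ,   1.        ]]), 'xyz': array([ 0.22811091, -0.60476023,  0.90097674]), 'attitude': array([ 0.91045667,  0.36011926, -0.0796513 , -0.18718559])}
handwheel [(array([379.9, 230.9]), 0.76)]
paint_mark [(array([408.1, 218.4]), 0.61)]
press [(array([368.7, 304.9]), 0.67)]
mould_board []
top {'K': array([[488.86167733,   0.        , 311.83556967],
       [  0.        , 488.86167733, 228.62928637],
       [  0.        ,   0.        ,   1.        ]]), 'xyz': array([ 0.43019289, -0.00315182,  1.24342409]), 'attitude': array([ 0.70690311,  0.03186615, -0.03228228, -0.70585437])}
handwheel [(array([351.4, 192.7]), 0.81), (array([344.8, 154.9]), 0.73)]
paint_mark [(array([342.1, 157.3]), 0.95)]
press [(array([341.1, 211.5]), 0.81)]
mould_board [(array([475.2, 190.1]), 0.47)]
{'time': 0.5, 'joints': array([ 1.14790781e+00,  8.72547914e-02,  1.37074182e+00, -1.10838366e-05,
        1.68358774e+00, -1.03111867e-01]), 'qvel': array([ 0.00160721, -0.00196553, -0.00362519, -0.00097704, -0.00058382,
        0.001154  ]), 'tau': array([-4.73470736e-04, -3.51277399e+01, -3.13107920e+01, -1.02209356e-04,
        1.01572296e-03,  1.40036686e-06]), 'tool_pos': array([0.17291232, 0.52212133, 0.24828966]), 'orientation': array([6.39599976e-06, 1.59208572e-01, 9.87244970e-01, 2.57470237e-06]), 'ft_force': array([-0.16548827, -0.40210497,  1.02885339]), 'ft_torque': array([-0.08247831, -0.02123052,  0.01104192]), 'gripper_force': 0.0, 'width': 0.0857799515757285}
```

View pics/top0.png

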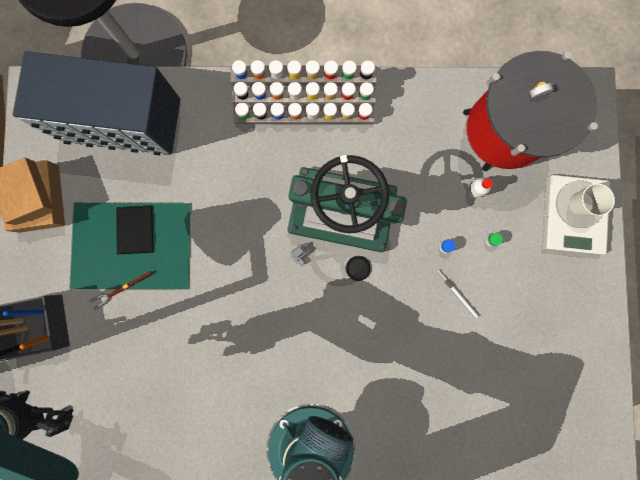

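View pics/side0.png

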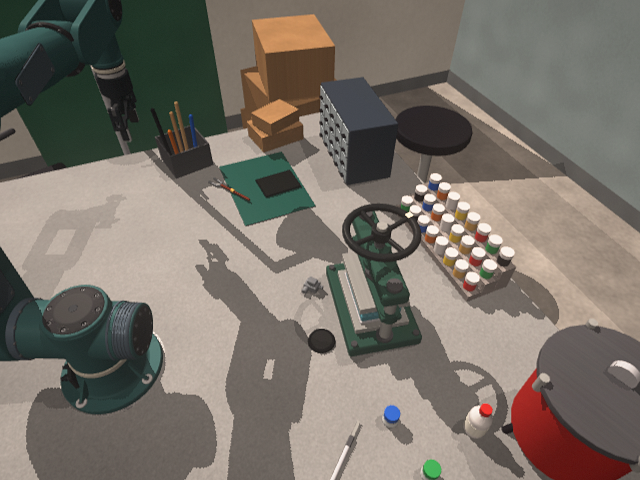

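```bash
cat > h.py <<'E'
from rig import *
import cv2,numpy as np
from scipy.spatial.transform import Rotation as R
def rot(q): return R.from_quat([q[1],q[2],q[3],q[0]])
def pix2plane(c,uv,z):
    k=get_calibration(c);K=k["K"]
    d=np.array([(uv[0]-K[0,2])/K[0,0],-(uv[1]-K[1,2])/K[1,1],-1.])
    d=rot(k["attitude"]).apply(d);o=k["xyz"]
    return o+d*(z-o[2])/d[2]
E
python3 - <<'E'
from h import *
for c,uv in (("top",(351.4,192.7)),("side",(379.9,230.9))): print(c,"hub",pix2plane(c,uv,.264))
for c,uv in (("top",(342.1,157.3)),("side",(408.1,218.4))): print(c,"mark",pix2plane(c,uv,.272))
for c,uv in (("top",(341.1,211.5)),("side",(368.7,304.9))): print(c,"press",pix2plane(c,uv,0))
# rim: outline -> dark extent
for c in("top","side"):
    o=outline_of("handwheel",c)
    for d in o[:2]:
        m=d["pixels"].astype(np.uint8); pts=cv2.findNonZero(m)[:,0]; P=np.array([pix2plane(c,p,.264)[:2] for p in cv2.convexHull(pts)[:,0]])
        print(c,d["p"],m.sum(),cv2.minEnclosingCircle(P.astype(np.float32)))
E
```

```text
top hub [ 0.59251513 -0.08369172  0.264     ]
side hub [ 0.58940394 -0.07880138  0.264     ]
top mark [ 0.6635284  -0.06465139  0.272     ]
side mark [ 0.65538856 -0.07626015  0.272     ]
top press [ 0.58753092 -0.07872163  0.        ]
side press [ 0.59154812 -0.07486236  0.        ]
top 0.85 2438 ((0.5912487506866455, -0.07830598205327988), 0.08055419474840164)
side 0.83 2257 ((0.5929712653160095, -0.08163703233003616), 0.08385100960731506)
```

The top view shows the wheel centred near pixel (350,193) with the cream mark at (343,158), and the side view agrees: hub at about (380,231). The hub is therefore near (0.591, -0.080) and the spokes sit at 12° + k·90°. I'll lower the shut fingers into a gap between spokes and push a spoke round clockwise at about 42 mm radius, keeping the tool orientation fixed.

```bash
cat >> h.py <<'E'
C=np.array([.5915,-.080])
def plan(targets,s=None,ref=None):
    s=s or state(); p=s["tool_pos"] if ref is None else np.array(ref)
    for t in targets: print(np.round(rot(s["orientation"]).inv().apply(np.array(t)-p)*100,2))
def circ(a,z=.259,r=.042): a=np.radians(a); return [C[0]+r*np.cos(a),C[1]+r*np.sin(a),z]
E
python3 - <<'E'
from h import *
print(rot(state()["orientation"]).as_matrix().round(3))
plan([circ(147,.35),circ(147,.259)])
E
```

```text
[[-0.949  0.314  0.   ]
 [ 0.314  0.949  0.   ]
 [-0.     0.    -1.   ]]
[-54.6  -42.94 -10.17]
[-54.6  -42.94  -1.07]
```

>>> servo_tool(moves="0 0 0 0 0 -10.2 -1; 0 0 0 -10 -8 -10.2 -1; 0 0 0 -15 -12 -10.2 -1; 0 0 0 -20 -16 -10.2 -1; 0 0 0 -25 -20 -10.2 -1")

```text
time: 1.23
tool_pos: [0.3078, 0.3141, 0.3478]
orientation: [0.001, 0.159, 0.987, 0.001]
ft_force: [0.6, 0.5, 0.1]
width: -0.0001
gripper_force: 0.0
```

>>> servo_tool(moves="0 0 0 -5 -4 0 -1; 0 0 0 -10 -8 0 -1; 0 0 0 -15 -12 0 -1; 0 0 0 -20 -16 0 -1; 0 0 0 -25 -20 0 -1")

```text
time: 1.85
tool_pos: [0.4781, 0.0518, 0.3474]
orientation: [0.001, 0.159, 0.987, 0.0]
ft_force: [0.9, 1.1, 0.3]
width: 0.0007
gripper_force: 0.0
```

```bash
python3 - <<'E'
from h import *
s=state();print(s["time"],s["tool_pos"],s["joints"],s["width"],s["ft_force"])
plan([circ(147,.35),circ(147,.259)])
E
```

```text
1.85 [0.47809514 0.05176439 0.34737665] [-1.04169365e-02 -6.63179130e-02  1.33107023e+00  4.82896236e-04
  1.87564028e+00 -1.26109623e+00] 0.0007082969893185819 [0.94488846 1.13859629 0.32776299]
[-10.85  -7.88  -0.26]
[-10.84  -7.88   8.84]
```

>>> servo_tool(moves="0 0 0 0 0 0 -1; 0 0 0 0 0 0 -1")

```text
time: 2.1
tool_pos: [0.4772, 0.0538, 0.347]
orientation: [-0.0, 0.159, 0.987, 0.0]
ft_force: [0.1, -0.0, -0.7]
width: 0.0001
gripper_force: 0.0
```

```bash
python3 - <<'E'
from h import *
s=state();print(s["time"],s["tool_pos"])
plan([circ(147,.35),circ(147,.259)])
E
```

```text
2.1 [0.4771529  0.05379448 0.34700739]
[-11.    -8.04  -0.31]
[-11.01  -8.04   8.79]
```

>>> servo_tool(moves="0 0 0 -5 -4 0 -1; 0 0 0 -10 -7.3 0 -1; 0 0 0 -11 -8 0 -1; 0 0 0 -11 -8 0 -1")

```text
time: 2.6
tool_pos: [0.5564, -0.0556, 0.347]
orientation: [-0.0, 0.159, 0.987, 0.0]
ft_force: [-0.7, 0.5, -0.6]
width: -0.0002
gripper_force: 0.0
```

```bash
python3 - <<'E'
from h import *
s=state();print(s["time"],s["tool_pos"])
plan([circ(147,.35),circ(147,.259)])
for c in("top","side"):
    im=read_camera(c)
    cv2.imwrite(f"pics/{c}1.png",im[:,:,::-1])
    print([(d["location"],d["p"]) for d in landmark_of("paint_mark",c)[:1]])
a=cv2.imread("pics/top1.png")[120:270,270:430]; b=cv2.imread("pics/side1.png")[170:320,300:460]
cv2.imwrite("pics/c1.png",cv2.resize(np.hstack([a,b]),None,fx=2.5,fy=2.5,interpolation=cv2.INTER_CUBIC))
E
```

```text
2.6 [ 0.55644194 -0.05557589  0.34696898]
[-0.03 -0.15 -0.3 ]
[-0.04 -0.16  8.8 ]
[]
[([411.4, 216.0], 0.7)]
```

View pics/c1.png

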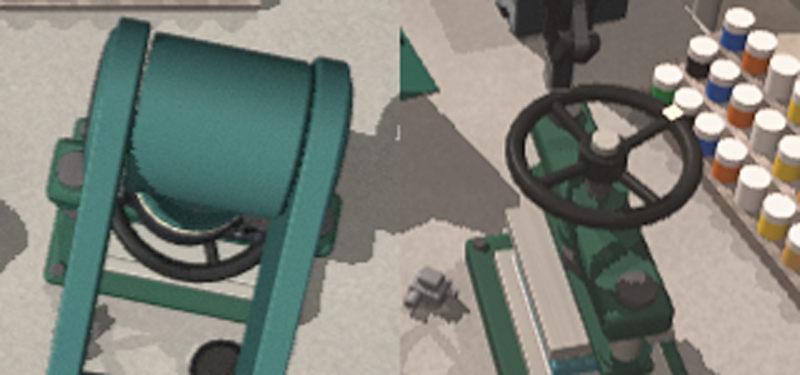

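The side crop shows the shut fingers above the far-left gap, with the mark at full-image pixel (408,215). The arm hides the wheel from the top camera. Next I'll descend.

>>> servo_tool(moves="0 0 0 0 -0.1 3 -1; 0 0 0 0 -0.1 5 -1; 0 0 0 0 -0.1 7 -1; 0 0 0 0 -0.1 8.8 -1; 0 0 0 0 -0.1 8.8 -1")

```text
time: 3.42
tool_pos: [0.5553, -0.057, 0.2575]
orientation: [-0.002, 0.159, 0.987, 0.0]
ft_force: [-0.4, -0.4, -0.3]
width: -0.0004
gripper_force: 0.0
```

```bash
cat >> h.py <<'E'
def mark(z=.272):
    im=read_camera("side"); l=landmark_of("paint_mark","side")
    u,v=(l[0]["location"] if l else (0,0)); out=[]
    if l:
        P=pix2plane("side",(u,v),z)[:2]-C; out=[np.round((u,v),1),l[0]["p"],np.degrees(np.arctan2(P[1],P[0])).round(1),np.hypot(*P).round(4)]
    # cream blob near wheel
    h=cv2.cvtColor(im,cv2.COLOR_RGB2HSV); 
    return im,out
E
python3 - <<'E'
from h import *
s=state();print(s["time"],s["tool_pos"],s["ft_force"])
im,o=mark();print(o)
P=pix2plane("side",(408.5,215),.272)[:2]-C;print(np.degrees(np.arctan2(P[1],P[0])),np.hypot(*P))
a0=np.degrees(np.arctan2(s["tool_pos"][1]-C[1],s["tool_pos"][0]-C[0]));print(a0)
plan([circ(a) for a in range(140,-260,-10)],ref=circ(147),s=s)
E
```

```text
3.425 [ 0.55530702 -0.05699503  0.2574894 ] [-0.43869562 -0.36637954 -0.2822343 ]
[array([410.2, 217.6]), 0.63, np.float64(3.4), np.float64(0.0692)]
9.871626173240848 0.07095902051356748
147.55916541648241
[-0.16  0.49 -0.  ]
[-0.49  1.14 -0.  ]
[-0.93  1.73 -0.  ]
[-1.46  2.23 -0.  ]
[-2.07  2.63 -0.01]
[-2.75  2.92 -0.01]
[-3.46  3.09 -0.01]
[-4.19  3.13 -0.01]
[-4.92  3.04 -0.02]
[-5.62  2.83 -0.02]
[-6.27  2.5  -0.02]
[-6.86  2.07 -0.02]
[-7.36  1.53 -0.02]
[-7.76  0.92 -0.02]
[-8.05  0.25 -0.02]
[-8.22 -0.46 -0.03]
[-8.26 -1.19 -0.03]
[-8.17 -1.92 -0.02]
[-7.96 -2.62 -0.02]
[-7.63 -3.28 -0.02]
[-7.2  -3.86 -0.02]
[-6.66 -4.37 -0.02]
[-6.05 -4.77 -0.02]
[-5.38 -5.06 -0.02]
[-4.67 -5.22 -0.01]
[-3.94 -5.27 -0.01]
[-3.21 -5.18 -0.01]
[-2.51 -4.97 -0.01]
[-1.85 -4.64 -0.  ]
[-1.27 -4.2  -0.  ]
[-0.76 -3.67 -0.  ]
[-0.36 -3.06 -0.  ]
[-0.07 -2.38  0.  ]
[ 0.09 -1.67  0.  ]
[ 0.14 -0.94  0.  ]
[ 0.05 -0.21  0.  ]
[-0.16  0.49 -0.  ]
[-0.49  1.14 -0.  ]
[-0.93  1.73 -0.  ]
[-1.46  2.23 -0.  ]
```

>>> servo_tool(moves="0 0 0 -0.16 0.49 0 -1; 0 0 0 -0.49 1.14 0 -1; 0 0 0 -0.93 1.73 0 -1; 0 0 0 -1.46 2.23 0 -1")

```text
time: 4.03
tool_pos: [0.5771, -0.0415, 0.2589]
orientation: [-0.001, 0.159, 0.987, -0.001]
ft_force: [-2.9, -2.3, -0.4]
width: -0.0
gripper_force: 1.4
```

```bash
cat >> h.py <<'E'
def rep(z=.272):
    s=state(); p=s["tool_pos"][:2]-C; f=s["ft_force"]; r=np.hypot(*p); u=p/r; t=np.array([-u[1],u[0]])
    print("t",s["time"],"ang",np.degrees(np.arctan2(p[1],p[0])).round(1),"r",r.round(4),"z",s["tool_pos"][2].round(4),"Ft",(f[:2]@t).round(1),"Fr",(f[:2]@u).round(1),"M",(f[:2]@t*r).round(3),"fz",f[2].round(1)); print(mark(z)[1])
E
python3 - <<'E'
from h import *
rep()
# per-call deltas, 10 deg rows, for 5 rows starting at each multiple
s=state()
for a in range(110,-260,-30):
    print(a); plan([circ(a-10*k) for k in (1,2,3)],s=s,ref=circ(a))
E
```

```text
t 4.025 ang 110.6 r 0.0412 z 0.2589 Ft 3.6 Fr -1.1 M 0.147 fz -0.4
[array([413.2, 220.6]), 0.95, np.float64(-4.8), np.float64(0.0704)]
110
[-0.61  0.4   0.  ]
[-1.28  0.69  0.  ]
[-2.    0.86  0.  ]
80
[-0.73  0.04  0.  ]
[-1.46 -0.04  0.  ]
[-2.16 -0.25  0.  ]
50
[-0.65 -0.33 -0.  ]
[-1.24 -0.77 -0.  ]
[-1.74 -1.3  -0.  ]
20
[-0.4  -0.61 -0.  ]
[-0.69 -1.28 -0.  ]
[-0.86 -2.   -0.  ]
-10
[-0.04 -0.73 -0.  ]
[ 0.04 -1.46 -0.  ]
[ 0.25 -2.16 -0.  ]
-40
[ 0.33 -0.65 -0.  ]
[ 0.77 -1.24 -0.  ]
[ 1.3  -1.74 -0.  ]
-70
[ 0.61 -0.4  -0.  ]
[ 1.28 -0.69 -0.  ]
[ 2.   -0.86 -0.  ]
-100
[ 0.73 -0.04 -0.  ]
[ 1.46  0.04 -0.  ]
[ 2.16  0.25 -0.  ]
-130
[0.65 0.33 0.  ]
[1.24 0.77 0.  ]
[1.74 1.3  0.  ]
-160
[0.4  0.61 0.  ]
[0.69 1.28 0.  ]
[0.86 2.   0.  ]
-190
[0.04 0.73 0.  ]
[-0.04  1.46  0.  ]
[-0.25  2.16  0.  ]
-220
[-0.33  0.65  0.  ]
[-0.77  1.24  0.  ]
[-1.3   1.74  0.  ]
-250
[-0.61  0.4   0.  ]
[-1.28  0.69  0.  ]
[-2.    0.86  0.  ]
```

>>> servo_tool(moves="0 0 0 -0.61 0.4 0 -1; 0 0 0 -1.28 0.69 0 -1; 0 0 0 -2 0.86 0 -1")

```text
time: 4.5
tool_pos: [0.599, -0.039, 0.2589]
orientation: [-0.001, 0.159, 0.987, 0.0]
ft_force: [-4.3, 0.1, -0.7]
width: -0.0002
gripper_force: 1.6
```

>>> servo_tool(moves="0 0 0 -0.73 0.04 0 -1; 0 0 0 -1.46 -0.04 0 -1")

```text
time: 4.75
tool_pos: [0.6129, -0.0438, 0.259]
orientation: [-0.0, 0.159, 0.987, 0.001]
ft_force: [-5.2, 2.0, 0.3]
width: 0.0001
gripper_force: 1.8
```

```bash
python3 -c "
from h import *
rep()"
```

```text
t 4.75 ang 59.4 r 0.0421 z 0.259 Ft 5.5 Fr -0.9 M 0.231 fz 0.3
[array([413.5, 245.1]), 0.85, np.float64(-61.7), np.float64(0.0735)]
```

>>> servo_tool(moves="0 0 0 -0.70 -0.21 0 -1; 0 0 0 -1.35 -0.54 0 -1")

```text
time: 5.1
tool_pos: [0.624, -0.0531, 0.2592]
orientation: [-0.0, 0.159, 0.987, 0.001]
ft_force: [-2.2, 1.9, 0.2]
width: -0.0
gripper_force: 1.5
```

>>> servo_tool(moves="0 0 0 -0.59 -0.44 0 -1; 0 0 0 -1.09 -0.97 0 -1")

```text
time: 5.35
tool_pos: [0.6316, -0.0665, 0.2592]
orientation: [0.001, 0.159, 0.987, 0.0]
ft_force: [-1.5, 3.1, -0.1]
width: -0.0002
gripper_force: 1.3
```

```bash
python3 -c "
from h import *
rep()"
```

```text
t 5.35 ang 18.6 r 0.0424 z 0.2592 Ft 3.4 Fr -0.5 M 0.145 fz -0.1
[array([392. , 253.9]), 0.97, np.float64(-102.2), np.float64(0.0699)]
```

>>> servo_tool(moves="0 0 0 -0.40 -0.61 0 -1; 0 0 0 -0.69 -1.28 0 -1")

```text
time: 5.7
tool_pos: [0.6337, -0.0804, 0.2589]
orientation: [0.0, 0.159, 0.987, 0.001]
ft_force: [-0.2, 4.2, -1.5]
width: 0.0001
gripper_force: 1.6
```

>>> servo_tool(moves="0 0 0 -0.17 -0.72 0 -1; 0 0 0 -0.21 -1.45 0 -1")

```text
time: 5.95
tool_pos: [0.6314, -0.0935, 0.2588]
orientation: [0.0, 0.158, 0.987, 0.002]
ft_force: [1.9, 14.4, -0.3]
width: -0.0002
gripper_force: 5.7
```

```bash
python3 -c "
from h import *
rep()"
```

```text
t 5.95 ang -18.7 r 0.0422 z 0.2588 Ft 14.3 Fr -2.8 M 0.602 fz -0.3
[array([368.2, 254.7]), 0.79, np.float64(-137.5), np.float64(0.0777)]
```

>>> servo_tool(moves="0 0 0 0.08 -0.73 0 -1; 0 0 0 0.29 -1.43 0 -1")

```text
time: 6.3
tool_pos: [0.6262, -0.1016, 0.2588]
orientation: [0.002, 0.156, 0.988, 0.006]
ft_force: [8.3, 18.6, -2.1]
width: -0.0
gripper_force: 8.3
```

```bash
python3 -c "
from h import *
rep()"
```

```text
t 6.3 ang -31.9 r 0.0408 z 0.2588 Ft 20.2 Fr -2.8 M 0.823 fz -2.1
[array([361.6, 254.6]), 0.79, np.float64(-145.4), np.float64(0.0835)]
```

>>> servo_tool(moves="0 0 0 0.33 -0.65 0 -1; 0 0 0 0.77 -1.24 0 -1; 0 0 0 1.3 -1.74 0 -1")

```text
time: 6.78
tool_pos: [0.6106, -0.1161, 0.2586]
orientation: [0.005, 0.157, 0.988, 0.005]
ft_force: [15.9, 12.0, -5.1]
width: -0.0002
gripper_force: 8.5
```

>>> servo_tool(moves="0 0 0 0.61 -0.4 0 -1; 0 0 0 1.28 -0.69 0 -1; 0 0 0 2 -0.86 0 -1")

```text
time: 7.15
tool_pos: [0.5904, -0.1219, 0.2591]
orientation: [0.008, 0.158, 0.987, 0.001]
ft_force: [21.3, 5.5, -7.9]
width: 0.0002
gripper_force: 8.9
```

```bash
python3 -c "
from h import *
rep()
im=read_camera('side');cv2.imwrite('pics/s2.png',cv2.resize(im[170:320,300:460,::-1],None,fx=4,fy=4,interpolation=cv2.INTER_CUBIC))"
```

```text
t 7.15 ang -91.6 r 0.0419 z 0.2591 Ft 21.1 Fr -6.1 M 0.883 fz -7.9
[array([344.8, 231.4]), 0.72, np.float64(164.0), np.float64(0.0745)]
```

View pics/s2.png

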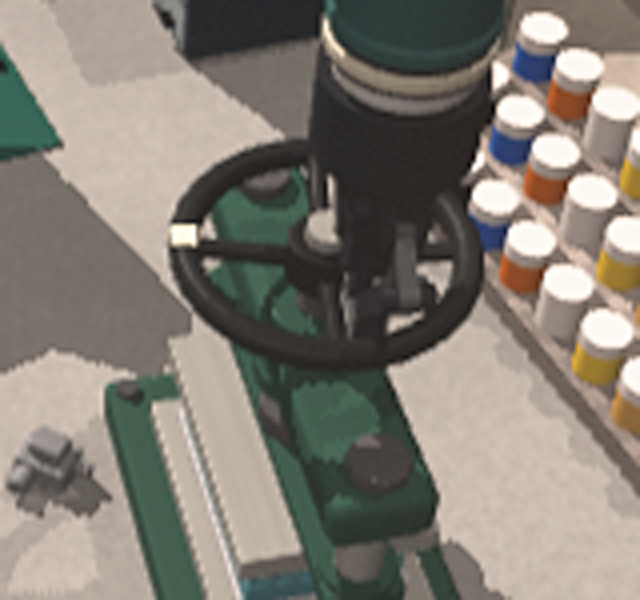

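The crop shows the wheel being pushed cleanly, with the mark at about full-image pixel (346,229), on the robot-left side. I'll continue.

>>> servo_tool(moves="0 0 0 0.73 -0.04 0 -1; 0 0 0 1.46 0.04 0 -1; 0 0 0 2.16 0.25 0 -1")

```text
time: 7.68
tool_pos: [0.5715, -0.1169, 0.261]
orientation: [0.011, 0.16, 0.987, -0.003]
ft_force: [20.1, -8.5, -3.2]
width: 0.0001
gripper_force: 9.6
```

>>> servo_tool(moves="0 0 0 0.65 0.33 0 -1; 0 0 0 1.24 0.77 0 -1; 0 0 0 1.74 1.3 0 -1")

```text
time: 8.05
tool_pos: [0.5581, -0.1033, 0.2618]
orientation: [0.011, 0.163, 0.987, -0.007]
ft_force: [15.4, -16.7, -0.3]
width: 0.0001
gripper_force: 9.9
```

```bash
python3 -c "
from h import *
rep(.269)"
```

```text
t 8.05 ang -145.1 r 0.0407 z 0.2618 Ft 22.5 Fr -3.0 M 0.914 fz -0.3
[array([360.3, 212.1]), 0.77, np.float64(104.9), np.float64(0.0636)]
```

>>> servo_tool(moves="0 0 0 0.40 0.61 0.1 -1; 0 0 0 0.69 1.28 0.2 -1; 0 0 0 0.86 2.0 0.2 -1; 0 0 0 0.90 2.73 0.2 -1; 0 0 0 0.90 2.73 0.2 -1")

```text
time: 8.78
tool_pos: [0.5535, -0.0769, 0.2611]
orientation: [0.006, 0.164, 0.986, -0.01]
ft_force: [-0.3, -19.5, 6.6]
width: -0.0002
gripper_force: 8.8
```

```bash
python3 -c "
from h import *
rep(.268)
im=read_camera('side');cv2.imwrite('pics/s3.png',cv2.resize(im[170:320,300:460,::-1],None,fx=4,fy=4,interpolation=cv2.INTER_CUBIC))"
```

```text
t 8.775 ang 175.3 r 0.0381 z 0.2611 Ft 19.5 Fr -1.3 M 0.744 fz 6.6
[array([473.4, 425.6]), 0.73, np.float64(-99.7), np.float64(0.3991)]
```

View pics/s3.png

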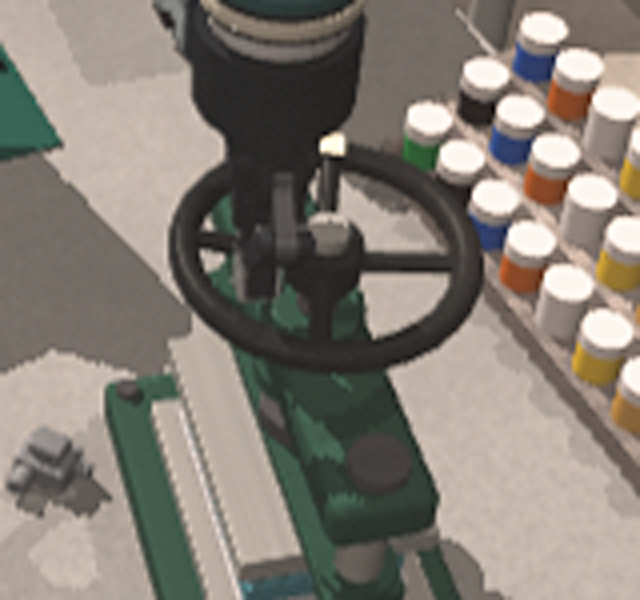

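```bash
python3 -c "
from h import *
for uv,z in (((408.5,215),.272),((413.2,220.6),.272),((368.2,254.7),.270),((361.6,254.6),.27),((345.7,228.8),.269),((383,206.8),.267)):
    P=pix2plane('side',uv,z)[:2]-np.array([.5905,-.078]);print(np.degrees(np.arctan2(P[1],P[0])),np.hypot(*P))
"
```

```text
8.158233024220358 0.07163335979254584
-6.337782383841654 0.07157380470383382
-136.2724264373346 0.07662766558069999
-144.38984258429588 0.08217789992936295
157.2436948080895 0.06989761661285693
56.733484488603345 0.06849134663729702
```

Mark and finger angles both put the wheel about 172° past contact. I'll nudge it about 15° more, back off and lift.

>>> servo_tool(moves="0 0 0 -0.1 0.7 0 -1; 0 0 0 -0.2 1.1 0 -1; 0 0 0 -0.2 1.1 0 -1")

```text
time: 9.3
tool_pos: [0.5576, -0.0683, 0.2609]
orientation: [0.004, 0.165, 0.986, -0.011]
ft_force: [-4.0, -22.1, 6.7]
width: -0.0001
gripper_force: 9.4
```

```bash
python3 -c "
from h import *
rep(.268)
s=state();plan([circ(-185,r=.042),circ(-165,r=.042),circ(-155,r=.042)],ref=circ(-215))"
```

```text
t 9.3 ang 161.0 r 0.0359 z 0.2609 Ft 22.1 Fr -3.4 M 0.794 fz 6.7
[array([391.8, 208.1]), 0.92, np.float64(42.9), np.float64(0.0698)]
[ 0.04 -2.17  0.04]
[-0.55 -3.51  0.08]
[-1.01 -4.07  0.1 ]
```

>>> servo_tool(moves="0 0 0 0.1 -1 0 -1; 0 0 0 0 -1.8 0 -1; 0 0 0 -0.1 -2.5 0 -1; 0 0 0 -0.1 -2.5 0 -1")

```text
time: 9.9
tool_pos: [0.5505, -0.0809, 0.2566]
orientation: [-0.0, 0.159, 0.987, -0.0]
ft_force: [0.6, 0.5, -0.0]
width: -0.0002
gripper_force: 0.0
```

```bash
python3 -c "
from h import *
rep(.268)"
```

```text
t 9.9 ang -178.8 r 0.041 z 0.2566 Ft -0.5 Fr -0.6 M -0.02 fz -0.0
[array([388.4, 208.5]), 0.95, np.float64(48.3), np.float64(0.066)]
```

Free of contact, with a springback of about 5–7° as expected. Now I'll lift straight out.

>>> servo_tool(moves="0 0 0 0 0 -2 -1; 0 0 0 0 0 -5 -1; 0 0 0 0 0 -9 -1; 0 0 0 0 0 -14 -1; 0 0 0 0 0 -14 -1")

```text
time: 10.62
tool_pos: [0.5515, -0.0801, 0.4027]
orientation: [0.005, 0.159, 0.987, -0.0]
ft_force: [-0.4, 0.0, 0.4]
width: 0.0002
gripper_force: 0.0
```

>>> servo_tool(moves="0 0 0 4 3 0 -1; 0 0 0 8 7 0 -1; 0 0 0 12 11 0 -1; 0 0 0 16 15 0 -1; 0 0 0 16 15 0 -1")

```text
time: 11.25
tool_pos: [0.444, 0.1153, 0.3968]
orientation: [-0.0, 0.156, 0.988, 0.0]
ft_force: [0.1, -0.2, -0.3]
width: -0.0002
gripper_force: 0.0
```

```bash
python3 -c "
from h import *
rep(.268)
a=read_camera('side')[170:320,300:460,::-1];b=read_camera('top')[120:270,270:430,::-1]
print([d['location'] for d in landmark_of('paint_mark','top')[:1]],[pix2plane('top',d['location'],.268)[:2]-C for d in landmark_of('paint_mark','top')[:1]])
cv2.imwrite('pics/f.png',cv2.resize(np.hstack([b,a]),None,fx=2.5,fy=2.5))"
```

```text
t 11.25 ang 127.1 r 0.2448 z 0.3968 Ft -0.0 Fr -0.2 M -0.001 fz -0.3
[array([389. , 208.8]), 0.69, np.float64(47.1), np.float64(0.0655)]
[[321.4, 168.6]] [array([0.04962124, 0.05713642])]
```

View pics/f.png

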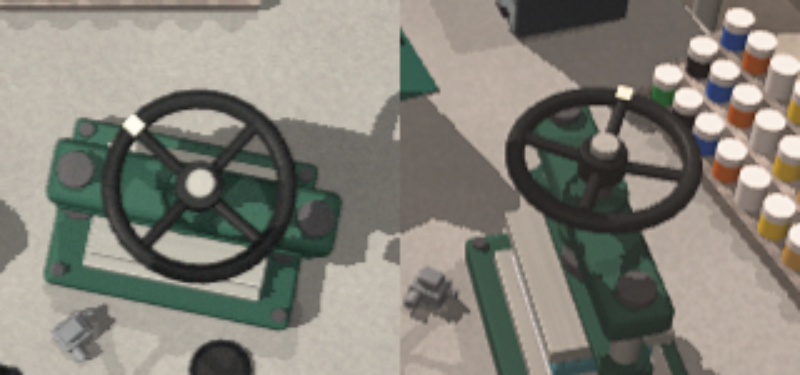

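The final views show the wheel free and the bystanders in place. The mark is at top pixel (324,170), about 49°, so the wheel is about half a turn past contact.

```bash
python3 -c "
from rig import *
print(close_job())"
```

```text
the job is handed in; nothing more can be done
None
```

I wound the wheel down until the plate met the mould, gave it about half a turn more (about 0.51 turn by my estimate), let go and handed the job in; no verdict came back, and I saw no bystander moved.

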